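Tighten a monitor's mount plate crosswise

TASK

Fasten the mount plate to the back of the monitor with its four square-headed knobs, by hand and by feel, going crosswise (after one knob, its diagonal opposite comes next). Go round twice: first turn all four only until lightly snug, then go round crosswise again and make all four firmly hand-tight without overtightening. Leave the other things on the desk alone and let go at the end.

Things in the scene. Friction and masses are not known exactly. Their poses are not given: they have to be found in the camera images.
- panel_mid (a point): Back of a monitor, 370 x 240 mm, lying face down, immovable; a steel plate lies in its recess. This point: centre of the plate's upper face, 42 mm above the desk; x and y along the plate's edges, z up. Knobs stand at x, y (mm) a -60 +60, b -60 -60, c +60 -60, d +60 +60. A stub 28 mm wide, 16 mm high stands mid-plate.
- plate: The steel mount plate, 160 x 160 x 5 mm, 0.6 kg, origin at the centre of its underside, resting on bosses right under the knobs with 4 mm of play all round. Each knob shall press on it: lightly snug = about 30 N (hand moment about 0.30 N m); firmly hand-tight = about 80 N (about 0.40 N m; 50 to 110 N is good); over 130 N (0.50 N m) it cracks the monitor.
- knob_a: Black square-headed knob a, diagonal to knob_c. This is the point on its vertical axis, on its underside, 2 mm above the plate at the start; it does not show the turn. CLOCKWISE seen from above tightens. All four knobs are alike.
- knob_a_grip (a point): Centre of knob_a's square grip (24 x 24 mm, faces square to its x and y, 34 mm high), 34 mm above the knob's underside; the top is 12 mm higher, a collar of 27 mm diameter ends 22 mm lower. Grip two opposite flats from above. Turning the screw free of load takes a moment of 0.24 N m (friction); pressing on the plate adds 0.002 N m per newton.
- knob_b: Black square-headed knob b, diagonal to knob_d. This is the point on its vertical axis, on its underside, 2 mm above the plate at the start; it does not show the turn. As it turns it sinks 2 mm per radian on its steep thread (at most 2 mm in all), so a hand that holds it must sink along with it.
- knob_b_grip (a point): Centre of knob_b's square grip (24 x 24 mm, faces square to its x and y, 34 mm high), 34 mm above the knob's underside; the top is 12 mm higher, a collar of 27 mm diameter ends 22 mm lower. Grip two opposite flats from above. The grip sits on its screw through a rubber core: it twists 0.67 rad per N m against the screw, so about 0.16 rad of hand turn goes by before the screw moves, and it springs back by the twist when let go; the screw stays.
- knob_c: Black square-headed knob c, diagonal to knob_a. This is the point on its vertical axis, on its underside, 2 mm above the plate at the start; it does not show the turn. A swivel foot under each knob is at first clear of the plate by 0.3 to 1.2 mm (0.15 to 0.6 rad of screw turn), differing from knob to knob: this cannot be seen or read from poses, only felt.
- knob_c_grip (a point): Centre of knob_c's square grip (24 x 24 mm, faces square to its x and y, 34 mm high), 34 mm above the knob's underside; the top is 12 mm higher, a collar of 27 mm diameter ends 22 mm lower. Grip two opposite flats from above. It can be let go and taken anew at any angle.
- knob_d: Black square-headed knob d, diagonal to knob_b. This is the point on its vertical axis, on its underside, 2 mm above the plate at the start; it does not show the turn. Once the foot bears on the plate, its pressing force grows by about 260 N per radian of screw turn.
- knob_d_grip (a point): Centre of knob_d's square grip (24 x 24 mm, faces square to its x and y, 34 mm high), 34 mm above the knob's underside; the top is 12 mm higher, a collar of 27 mm diameter ends 22 mm lower. Grip two opposite flats from above. It can be let go and taken anew at any angle.
- mug: A white mug, 80 mm wide and 92 mm high, origin at its foot: a bystander.
- planter: A round white planter, 136 mm wide and about 105 mm high with its greenery, origin at its foot: a bystander.
- driver: A screwdriver lying on the desk, origin at its underside: a bystander.
- tin: A white storage box, 90 x 130 x 50 mm, origin at its underside: a bystander.

How it is judged:
By the outcome, as a careful person would: the job done as asked, in the order asked, and still so for the second after the job is handed in, with the robot touching nothing.
It also fails if it takes over 72 s, if anything falls off the work surface, if the arm or the gripper's body presses on something with over 40 N, if the wrist force passes 120 N, or if a joint passes its speed limit or range.

ROBOT

A 6-joint arm with a two-finger parallel gripper is mounted at the origin on the work surface. World frame = base frame: x ahead of the robot, y to its left, z up, the work surface at z = 0. Lengths are in mm, angles in rad, forces in N, time in s.
With the tool pointing down it reaches from about 350 to 975 mm from the base axis. Payload 7.1 kg.
Tool frame: the origin (TCP) lies at the very end of the fingers, on their centre line; the grasp point (between the pads) lies 19 mm behind it; z points along the fingers, y is the line along which they close (so a half turn about z gives the same grasp; the last joint's range is limited). The gripper opens to 88 mm and grips with 3 to 60 N. Pads are 20 mm wide; open, the fingers measure 115 mm over their backs; the gripper's body (75 mm by 178 mm) begins 61 mm behind the grasp point.
Start: joints at [-1.318, 0.423, 1.63, -0, 1.089, -0.019], TCP at [167.81, -602.034, 222.675] pointing down, gripper open.
Joint ranges: [-3, 3], [-0.9, 2.11], [0.09, 2.58], [-1.31, 4.45], [0.11, 2.69], [-2.54, 2.54]. Speed limits (rad/s): [2.39, 2.39, 3.01, 3.14, 3.14, 3.14].

INTERFACE

Orientations are given as a rotation vector (axis times angle).
In Python, from workcell import get_obs, get_image, job, models gives the robot as it stands.
- The arm moves only by the tool jog_arm, never from a script. Its argument "increments" is one flat list of numbers, 7 for each row, row after row: the turn, a rotation vector about the tool's x, y, z in degrees, then the shift along the tool's x, y, z in mm, then the opening in per cent of the stroke, from 0 (shut) to 100 (fully open). A call has 1 to 12 rows; each row shifts and turns the commanded pose from where the row before left it, along the tool's axes as they then stand; what a row does not reach is not made up. A row lasts 1/8 s, in which the tool goes at most 62.5 mm and 10.7 degrees, less where a joint would pass 70% of its speed; a pose out of reach is approached as far as the arm can. A call is refused whole if a number of a shift passes 62.5 or a number of a turn 10.7, either way. A call with a gripper value outside its range is refused whole. The fingers move at their own pace and stop on an object; the grip force is fixed at half the most. Time passes only in rows, so rows that do not move let the fingers close. It gives the time, the measured TCP pose, the force, the opening and the grip force at its end, in the units of the state.
- get_obs(): the state, without advancing time (a new reading comes with each control period).
- get_image(name): name is "side" or "top" or "wrist"; returns a dict with "pixels" (384x512x3 uint8, blue, green, red), "depth" (384x512 float32, mm along the optical axis (not along the pixel's ray), 0 where there is no reading), "fx", "fy", "cx", "cy" (pixels), "cam_to_world" (4x4, takes a point from camera to world coordinates); the wrist camera has in their place "tool_from_camera" (4x4, takes a point from camera to tool coordinates, whose origin is the TCP and whose axes are the flange's). Camera axes: x right, y up, looking along -z (the intrinsics and any distortion apply to the point x, -y, -z); pixel columns grow to the right and rows downward; lengths in mm; the calibration is good to about 2 mm. A picture is of the moment at which its call begins: read the wrist's pose just before it.
- job.close_job(): hands the job in; it is judged then, once.
Trained networks look in the newest picture that a camera, given by its name, has taken for a name from the list of things; names that differ only in an ending like _2 or _b are one class to them, and where a whole thing is asked for, a point or a joint stands for the part that bears it (a point fixed in the world has none). Each returns a list of dicts, best first, with "p" (0 to 1); they miss things now and then, are a little off and sometimes report something else, mostly with a low value. They report only what shows in the picture. A call takes as long as a camera call.
- models.look_for(target, camera): "centre" ([x, y, z] in mm, in world coordinates, good to about 4 mm: the middle of the surface that is visible of it).
- models.regions_of(target, camera): "region" (384x512 bool, what is visible of it).
The state is a dict: "t": time; "qpos": joint angles; "qvel": joint speeds; "joint_torque": joint torques, N m; "ee_pos": TCP position; "orientation": TCP orientation; "ft_force": force on the tool from outside, world axes, zero at the start; "moment": the same for the moment, N m; "width": finger opening in mm; "grasp_force": force on a finger pad.
Only numpy, scipy, OpenCV 4.12 (cv2) and the standard library are available. Lean on these libraries where they do the work, as an engineer would, in place of code of your own. Each camera call takes 0.05 s, during which the arm holds its last target. There are 200 camera calls.

## Working session

There is one attempt and no reset: what is moved stays moved. The work goes in short steps, Python scripts to look and compute and a tool call to move; the robot and the scene stay as the last step left them, time stands still between calls to the robot, and variables do not carry over. Pictures are saved under pics/ and viewed, at most 10 in all, crops included, and the job is handed in when it is done.

Besides the shell and the picture viewer there is one more tool, called in YAML: its name, and indented under it one key for each argument. jog_arm: Moves the arm, as the interface text tells. Its arguments: {"type":"object","properties":{"increments":{"type":"array"}},"required":["increments"]}

```bash
mkdir -p pics; cat > h.py <<'E'
import numpy as np, cv2
from workcell import get_obs, get_image, job, models
E
python3 - <<'E'
from h import *
o=get_obs(); print({k:np.round(v,3).tolist() for k,v in o.items()})
for n in ("top","side"):
    im=get_image(n); cv2.imwrite(f"pics/{n}.png",im["pixels"])
    print(n,np.round(im["cam_to_world"],3).tolist(),im["fx"])
    for t in ("knob_a","knob_a_grip","plate","mug","planter","driver","tin","panel_mid"):
        try: print(t,[(np.round(d["centre"]).tolist(),round(d["p"],2)) for d in models.look_for(t,n)][:6])
        except Exception as e: print(t,e)
E
```

```text
{'t': 0.0, 'qpos': [-1.318, 0.424, 1.631, -0.0, 1.089, -0.019], 'qvel': [-0.002, -0.001, 0.001, 0.0, -0.002, -0.002], 'joint_torque': [0.003, -54.462, -27.366, 0.065, 0.023, -0.0], 'ee_pos': [167.677, -601.504, 221.901], 'orientation': [-3.111, -0.425, 0.0], 'ft_force': [-0.084, -0.665, 0.395], 'moment': [-0.042, -0.028, -0.035], 'grasp_force': 0.0, 'width': 87.854}
top [[0.02, 0.995, -0.102, 379.682], [-1.0, 0.021, 0.003, 21.416], [0.005, 0.102, 0.995, 1408.796], [0.0, 0.0, 0.0, 1.0]] 460.488816085559
knob_a [([598.0, 73.0, 90.0], 0.65), ([527.0, -81.0, 87.0], 0.58), ([638.0, -43.0, 86.0], 0.5), ([487.0, 32.0, 89.0], 0.37)]
knob_a_grip []
plate [([567.0, -8.0, 43.0], 0.81)]
mug [([363.0, 480.0, 44.0], 0.62), ([556.0, -2.0, 34.0], 0.54)]
planter [([630.0, -469.0, 87.0], 0.59)]
driver [([391.0, -486.0, 18.0], 0.66)]
tin [([634.0, 495.0, 49.0], 0.56)]
panel_mid [([556.0, 0.0, 31.0], 0.74), ([488.0, 30.0, 89.0], 0.28)]
side [[-0.994, 0.076, -0.075, 399.201], [-0.107, -0.632, 0.767, 1065.162], [0.011, 0.771, 0.637, 985.4], [0.0, 0.0, 0.0, 1.0]] 439.12978378580794
knob_a [([488.0, 40.0, 81.0], 0.65), ([639.0, -28.0, 77.0], 0.62)]
knob_a_grip []
plate [([565.0, 0.0, 43.0], 0.65)]
mug [([365.0, 488.0, 53.0], 0.56)]
planter [([627.0, -440.0, 76.0], 0.56)]
driver [([393.0, -481.0, 20.0], 0.7)]
tin [([638.0, 521.0, 52.0], 0.62)]
panel_mid [([554.0, 98.0, 33.0], 0.56)]
```

View pics/top.png

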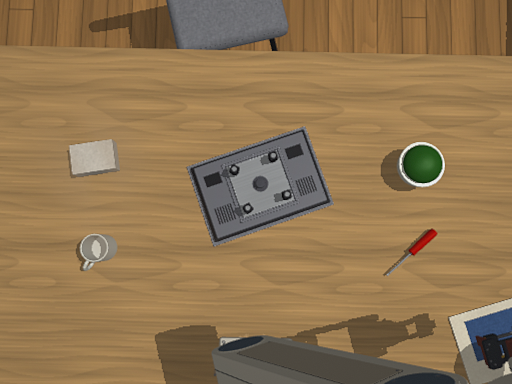

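```bash
cat > loc.py <<'E'
from h import *
def cloud(name):
    im=get_image(name); d=im["depth"]; v,u=np.mgrid[0:384,0:512]
    P=np.stack([(u-im["cx"])/im["fx"]*d,-(v-im["cy"])/im["fy"]*d,-d],-1)
    M=im["cam_to_world"]; return im,P@M[:3,:3].T+M[:3,3]
if __name__=="__main__":
    im,W=cloud("top")
    m=(W[...,2]>80)&(W[...,2]<110)&(im["depth"]>0)&(abs(W[...,0]-565)<130)&(abs(W[...,1])<130)
    n,l,s,c=cv2.connectedComponentsWithStats(m.astype(np.uint8))
    for i in range(1,n):
        if s[i,4]<15: continue
        p=W[l==i]; r=cv2.minAreaRect(p[:,:2].astype(np.float32))
        print(s[i,4],p.mean(0).round(1),np.median(p[:,2]).round(1),[np.round(x,1) for x in r], c[i].round())
    # plate
    p=W[(abs(W[...,2]-42)<6)&(abs(W[...,0]-565)<125)&(abs(W[...,1])<125)]
    print(np.median(p,0))
    for r in models.regions_of("plate","top")[:1]:
        q=W[r["region"]]; print("plate",cv2.minAreaRect(q[(abs(q[:,2]-42)<8)][:,:2].astype(np.float32)))
E
python3 loc.py
```

```text
73 [640.9 -37.7  89.6] 89.9 [array([642. , -37.8]), array([24.8, 24.6]), np.float64(23.1)] [273. 155.]
71 [598.9  74.1  90.1] 90.0 [array([599.4,  74.5]), array([23.4, 23.6]), np.float64(64.6)] [234. 169.]
72 [529.1 -79.4  89.9] 89.7 [array([529.1, -79.8]), array([23.6, 23.9]), np.float64(18.5)] [287. 194.]
70 [487.3  32.3  90.2] 90.2 [array([487.4,  32.4]), array([24. , 22.7]), np.float64(43.9)] [248. 207.]
[560.80564674  -0.89751249  40.60399141]
plate ((564.2864379882812, -3.0921478271484375), (160.1803436279297, 160.2423095703125), 20.553529739379883)
```

The top view shows the monitor around (260,187), rotated about 20°. The knobs are at pixels (273,155), (234,169), (287,194) and (248,207), and the bystanders are well away from it. Next I'll move above the plate for a close look.

```bash
cat > plan.py <<'E'
# plan.py x y z heading_of_tool_y_deg opening nrows : rows from the measured pose
import sys
from h import *
from scipy.spatial.transform import Rotation as R
def pose():
    o=get_obs(); return o,np.array(o["ee_pos"]),R.from_rotvec(o["orientation"])
def head(r): y=r.as_matrix()[:,1]; return np.degrees(np.arctan2(y[1],y[0]))
if __name__=="__main__":
    x,y,z,h,op,n=map(float,sys.argv[1:7]); n=int(n)
    o,p,r=pose()
    d=(np.array([x,y,z])-p)/n; t=-((h-head(r)+180)%360-180)/n
    print("from",p.round(1),"head",head(r).round(1),"tilt",(r.as_matrix()[:,2]).round(3))
    a=np.radians(head(r))
    for i in range(n):
        X=np.array([-np.sin(a),np.cos(a)]);Y=np.array([np.cos(a),np.sin(a)])
        print([0,0,round(t,1),round(float(d[:2]@X),1),round(float(d[:2]@Y),1),round(-d[2],1),op]); a-=np.radians(t)
E
python3 plan.py 545 -3 260 20 45 14
```

```text
from [ 167.8 -602.   222.7] head -74.4 tilt [ 0. -0. -1.]
[0, 0, np.float64(-6.7), 37.4, -34.0, np.float64(-2.7), 45.0]
[0, 0, np.float64(-6.7), 41.2, -29.4, np.float64(-2.7), 45.0]
[0, 0, np.float64(-6.7), 44.3, -24.3, np.float64(-2.7), 45.0]
[0, 0, np.float64(-6.7), 46.9, -18.9, np.float64(-2.7), 45.0]
[0, 0, np.float64(-6.7), 48.8, -13.3, np.float64(-2.7), 45.0]
[0, 0, np.float64(-6.7), 50.0, -7.5, np.float64(-2.7), 45.0]
[0, 0, np.float64(-6.7), 50.5, -1.6, np.float64(-2.7), 45.0]
[0, 0, np.float64(-6.7), 50.4, 4.4, np.float64(-2.7), 45.0]
[0, 0, np.float64(-6.7), 49.5, 10.3, np.float64(-2.7), 45.0]
[0, 0, np.float64(-6.7), 48.0, 16.0, np.float64(-2.7), 45.0]
[0, 0, np.float64(-6.7), 45.7, 21.5, np.float64(-2.7), 45.0]
[0, 0, np.float64(-6.7), 42.9, 26.8, np.float64(-2.7), 45.0]
[0, 0, np.float64(-6.7), 39.5, 31.6, np.float64(-2.7), 45.0]
[0, 0, np.float64(-6.7), 35.5, 36.0, np.float64(-2.7), 45.0]
```

jog_arm:
  increments: [0,0,-6.7,37.4,-34,-2.7,45,0,0,-6.7,41.2,-29.4,-2.7,45,0,0,-6.7,44.3,-24.3,-2.7,45,0,0,-6.7,46.9,-18.9,-2.7,45,0,0,-6.7,48.8,-13.3,-2.7,45,0,0,-6.7,50,-7.5,-2.7,45,0,0,-6.7,50.5,-1.6,-2.7,45,0,0,-6.7,50.4,4.4,-2.7,45,0,0,-6.7,49.5,10.3,-2.7,45,0,0,-6.7,48,16,-2.7,45,0,0,-6.7,45.7,21.5,-2.7,45,0,0,-6.7,42.9,26.8,-2.7,45]

```text
t: 2.5
ee_pos: [494.1, -88.4, 255.5]
orientation: [2.098, 2.338, 0.0]
ft_force: [0.8, 0.3, 1.1]
width: 39.5
grasp_force: 0.0
```

jog_arm:
  increments: [0,0,-6.7,39.5,31.6,-2.7,45,0,0,-6.7,35.5,36,-2.7,45,0,0,0,0,0,0,45,0,0,0,0,0,0,45]

```text
t: 3.0
ee_pos: [547.3, -5.0, 260.2]
orientation: [-1.816, -2.563, 0.001]
ft_force: [0.1, 0.4, -0.3]
width: 39.8
grasp_force: 0.0
```

```bash
cat > wl.py <<'E'
from plan import *
o,p,r=pose(); im=get_image("wrist"); cv2.imwrite("pics/w1.png",im["pixels"])
print(p.round(1),head(r).round(2), np.round(o["moment"],3),np.round(o["qpos"],3))
T=im["tool_from_camera"]; print(np.round(T,2).tolist())
d=im["depth"]; v,u=np.mgrid[0:384,0:512]
P=np.stack([(u-im["cx"])/im["fx"]*d,-(v-im["cy"])/im["fy"]*d,-d],-1)@T[:3,:3].T+T[:3,3]
W=P@r.as_matrix().T+p
m=(W[...,2]>84)&(W[...,2]<96)&(d>0)&(abs(W[...,0]-565)<130)&(abs(W[...,1])<130)
n,l,s,c=cv2.connectedComponentsWithStats(m.astype(np.uint8))
for i in range(1,n):
    if s[i,4]<50: continue
    q=W[l==i]; rr=cv2.minAreaRect(q[:,:2].astype(np.float32))
    print(s[i,4],q.mean(0).round(1),[np.round(x,1) for x in rr],c[i].round())
E
python3 wl.py
```

```text
[547.3  -5.  260.2] 19.35 [-0.033 -0.157  0.064] [-0.031  0.266  1.767 -0.     1.109 -0.368]
[[-0.0, 0.96, 0.28, 75.84], [1.0, 0.0, -0.0, 0.68], [-0.0, 0.28, -0.96, -161.89], [0.0, 0.0, 0.0, 1.0]]
489 [601.2  73.8  89.9] [array([601.8,  73.6]), array([23.3, 24.2]), np.float64(66.6)] [331. 124.]
475 [490.   32.4  90.1] [array([489.6,  31.9]), array([24. , 23.8]), np.float64(40.2)] [224. 126.]
235 [534.3 -75.8  89.3] [array([531.7, -79.5]), array([23.1, 23.5]), np.float64(17.0)] [232. 223.]
379 [642.5 -37.2  89.7] [array([643.6, -38.4]), array([24. , 24.3]), np.float64(18.7)] [327. 223.]
```

View w1.

View pics/w1.png

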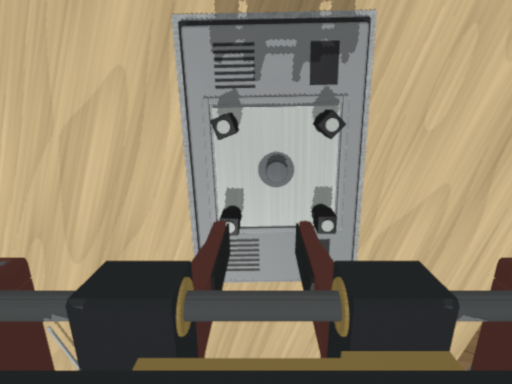

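The wrist picture shows the four knobs at (224,126), (331,124), (232,223) and (327,223), each turned differently, with the stub at (276,168). I'll go over the first knob, K1, at about (643,-38).

```bash
python3 plan.py 642.7 -38.4 180 20 50 3
```

```text
from [547.2  -5.5 260.2] head 19.3 tilt [-0.001 -0.    -1.   ]
[0, 0, np.float64(-0.2), -20.9, 26.4, np.float64(26.7), 50.0]
[0, 0, np.float64(-0.2), -21.0, 26.3, np.float64(26.7), 50.0]
[0, 0, np.float64(-0.2), -21.1, 26.3, np.float64(26.7), 50.0]
```

jog_arm:
  increments: [0,0,-0.2,-20.9,26.4,26.7,50,0,0,-0.2,-21,26.3,26.7,50,0,0,-0.2,-21.1,26.3,26.7,50,0,0,0,0,0,0,50]

```text
t: 3.55
ee_pos: [642.8, -39.8, 177.8]
orientation: [-1.805, -2.567, 0.003]
ft_force: [-1.7, 0.1, 0.4]
width: 43.7
grasp_force: 0.0
```

```bash
cat wl.py | sed 's/w1/w2/' > wl2.py; python3 wl2.py
```

```text
[642.8 -39.8 177.8] 19.79 [-0.009 -0.099  0.004] [-0.08   0.503  1.615 -0.     1.028 -0.425]
[[-0.0, 0.96, 0.28, 75.83], [1.0, 0.0, -0.0, 0.67], [-0.0, 0.28, -0.96, -161.89], [0.0, 0.0, 0.0, 1.0]]
1038 [602.1  73.2  90.1] [array([601.9,  73.5]), array([23.9, 24.2]), np.float64(66.2)] [262.  46.]
1097 [491.3  31.9  89.8] [array([490. ,  31.9]), array([24.4, 24.5]), np.float64(40.3)] [110.  48.]
701 [643.3 -37.6  90. ] [array([643.6, -38.3]), array([23.5, 23.5]), np.float64(19.4)] [263. 192.]
739 [532.6 -79.   89.7] [array([531.3, -80.4]), array([24.9, 24.2]), np.float64(17.4)] [130. 194.]
```

jog_arm:
  increments: [0,0,0,1.2,0.8,40,50,0,0,0,0,0,40,50,0,0,0,0,0,30,50,0,0,0,0,0,6,50,0,0,0,0,0,0,0,0,0,0,0,0,0,0,0,0,0,0,0,0,0]

```text
t: 4.47
ee_pos: [642.7, -37.1, 66.2]
orientation: [-1.801, -2.573, 0.003]
ft_force: [-7.6, -4.3, 8.3]
width: 23.9
grasp_force: 30.0
```

```bash
cat > s.py <<'E'
from plan import *
import sys
n=int(sys.argv[1]) if len(sys.argv)>1 else 0
M=[];J=[]
o,p,r=pose()
def add(o): M.append(o["moment"][2]);J.append(o["joint_torque"][5])
add(o)
for i in range(n): get_image("top"); o,p,r=pose(); add(o)
print("t",round(o["t"],2),"p",p.round(1),"head",head(r).round(1),"tilt",r.as_matrix()[:2,2].round(3),"F",np.round(o["ft_force"],1),"Mz",np.round(M,3),np.mean(M).round(3),"J6",np.round(J,3),"w",np.round(o["width"],1),round(o["grasp_force"],1),"M",np.round(o["moment"],2),"q6",round(o["qpos"][5],2))
E
python3 s.py 3
```

```text
t 4.62 p [642.7 -37.1  66.2] head 20.0 tilt [-0.002 -0.001] F [-7.5 -3.5  7.3] Mz [ 0.014 -0.049 -0.01  -0.012] -0.014 J6 [-0.01  -0.01  -0.009 -0.009] w 23.8 30.0 M [-0.64  1.19 -0.01] q6 -0.42
```

jog_arm:
  increments: [0,0,8,0,0,0,0,0,0,8,0,0,0,0,0,0,0,0,0,0,0]

```text
t: 5.0
ee_pos: [643.0, -37.1, 66.0]
orientation: [-2.144, -2.296, 0.002]
ft_force: [-6.2, -3.4, 6.1]
width: 23.5
grasp_force: 30.0
```

```bash
python3 s.py 3
```

```text
t 5.15 p [643.  -37.1  66. ] head 4.0 tilt [-0.001 -0.001] F [-5.3 -2.6  4.7] Mz [0.214 0.17  0.164 0.195] 0.186 J6 [0.812 0.364 0.242 0.214] w 23.9 30.0 M [-0.7   0.92  0.2 ] q6 -0.14
```

jog_arm:
  increments: [0,0,5,0,0,0,0,0,0,0,0,0,0,0,0,0,0,0,0,0,0]

```text
t: 5.52
ee_pos: [643.1, -37.1, 66.0]
orientation: [2.24, 2.202, -0.002]
ft_force: [-5.1, -3.9, 4.5]
width: 23.8
grasp_force: 30.0
```

```bash
python3 s.py 3
```

```text
t 5.67 p [643.1 -37.1  66. ] head -1.0 tilt [-0.001 -0.001] F [-4.9 -3.6  4.4] Mz [0.209 0.235 0.231 0.285] 0.24 J6 [0.237 0.23  0.228 0.228] w 23.8 30.0 M [-0.63  0.84  0.28] q6 -0.06
```

jog_arm:
  increments: [0,0,5,0,0,0,0,0,0,0,0,0,0,0,0,0,0,0,0,0,0]

```text
t: 6.05
ee_pos: [643.2, -37.1, 65.9]
orientation: [2.334, 2.102, -0.002]
ft_force: [-5.3, -3.1, 3.6]
width: 23.7
grasp_force: 30.0
```

```bash
python3 s.py 2
```

```text
t 6.15 p [643.3 -37.1  66. ] head -6.0 tilt [-0.001 -0.001] F [-4.6 -4.2  4.1] Mz [0.213 0.259 0.287] 0.253 J6 [0.252 0.245 0.243] w 23.9 30.0 M [-0.74  0.78  0.29] q6 0.03
```

jog_arm:
  increments: [0,0,5,0,0,0,0,0,0,0,0,0,0,0,0,0,0,0,0,0,0]

```text
t: 6.52
ee_pos: [643.4, -37.1, 65.9]
orientation: [2.423, 1.998, -0.002]
ft_force: [-3.6, -4.3, 4.2]
width: 24.1
grasp_force: 30.0
```

```bash
python3 s.py 2
```

```text
t 6.62 p [643.4 -37.1  65.9] head -11.0 tilt [-0.    -0.001] F [-5.  -3.3  4.4] Mz [0.225 0.278 0.204] 0.236 J6 [0.267 0.26  0.258] w 23.9 30.0 M [-0.71  0.66  0.2 ] q6 0.12
```

jog_arm:
  increments: [0,0,5,0,0,0,0,0,0,0,0,0,0,0,0,0,0,0,0,0,0]

```text
t: 7.0
ee_pos: [643.5, -37.1, 65.9]
orientation: [2.508, 1.891, -0.001]
ft_force: [-4.2, -4.2, 4.4]
width: 24.1
grasp_force: 30.0
```

```bash
python3 s.py 2
```

```text
t 7.1 p [643.5 -37.2  65.9] head -16.0 tilt [-0.    -0.001] F [-4.2 -3.3  1.9] Mz [0.286 0.264 0.279] 0.276 J6 [0.282 0.275 0.273] w 23.9 30.0 M [-0.74  0.56  0.28] q6 0.2
```

jog_arm:
  increments: [0,0,5,0,0,0,0,0,0,0,0,0,0,0,0,0,0,0,0,0,0]

```text
t: 7.48
ee_pos: [643.6, -37.2, 65.8]
orientation: [2.588, 1.779, -0.001]
ft_force: [-3.1, -4.2, 2.5]
width: 23.8
grasp_force: 30.0
```

```bash
python3 s.py 2; python3 -c "
from h import *
cv2.imwrite('pics/w3.png',get_image('wrist')['pixels'])"
```

```text
t 7.58 p [643.6 -37.2  65.8] head -21.0 tilt [ 0.    -0.001] F [-3.1 -4.6  2.5] Mz [0.282 0.338 0.241] 0.287 J6 [0.298 0.29  0.288] w 23.7 30.0 M [-0.78  0.48  0.24] q6 0.29
```

View pics/w3.png

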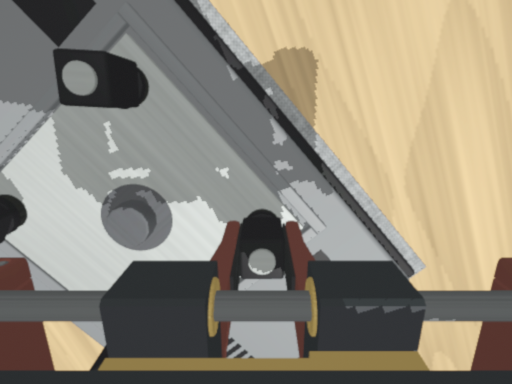

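The wrist view shows the knob at (262,260), square between the fingers and turned along with the hand. Moment is about 0.29 N m, so it's snug. I'll let go, lift, and measure its screw turn while moving on to the diagonal knob.

jog_arm:
  increments: [0,0,0,0,0,0,50,0,0,0,0,0,0,50,0,0,0,0,0,-30,50,0,0,0,0,0,-50,50,0,0,0,0,0,-30,50,0,0,0,0,0,0,50]

```text
t: 8.38
ee_pos: [646.0, -36.3, 177.6]
orientation: [2.586, 1.777, 0.008]
ft_force: [0.8, -0.2, -0.6]
width: 44.1
grasp_force: 0.0
```

```bash
python3 wl2.py; python3 s.py; python3 plan.py 489.8 31.9 110 -49.7 50 5
```

```text
[646.  -36.3 177.6] -21.02 [ 0.017 -0.055 -0.01 ] [-0.075  0.503  1.616  0.     1.017  0.292]
[[-0.0, 0.96, 0.28, 76.51], [1.0, 0.0, 0.0, 1.14], [0.0, 0.28, -0.96, -161.88], [0.0, 0.0, 0.0, 1.0]]
944 [603.3  72.9  90. ] [array([602.3,  73.3]), array([23.9, 24.3]), np.float64(67.2)] [162.  92.]
798 [492.2  31.7  89.7] [array([490.7,  31.6]), array([24.4, 24.1]), np.float64(39.6)] [ 69. 186.]
689 [644.5 -37.9  89.4] [array([644. , -38.9]), array([24. , 24.1]), np.float64(80.8)] [259. 197.]
t 8.43 p [644.6 -36.2 175.5] head -21.0 tilt [ 0.003 -0.   ] F [-0.5 -0.5 -1.6] Mz [0.077] 0.077 J6 [0.002] w 44.2 0.0 M [-0.05 -0.05  0.08] q6 0.29
from [644.6 -36.2 175.5] head -21.0 tilt [ 0.003 -0.    -1.   ]
[0, 0, np.float64(5.7), 1.6, -33.8, np.float64(13.1), 50.0]
[0, 0, np.float64(5.7), -1.8, -33.8, np.float64(13.1), 50.0]
[0, 0, np.float64(5.7), -5.1, -33.4, np.float64(13.1), 50.0]
[0, 0, np.float64(5.7), -8.5, -32.7, np.float64(13.1), 50.0]
[0, 0, np.float64(5.7), -11.7, -31.7, np.float64(13.1), 50.0]
```

jog_arm:
  increments: [0,0,5.7,1.6,-33.8,13.1,50,0,0,5.7,-1.8,-33.8,13.1,50,0,0,5.7,-5.1,-33.4,13.1,50,0,0,5.7,-8.5,-32.7,13.1,50,0,0,5.7,-11.7,-31.7,13.1,50,0,0,0,0,0,0,50]

```text
t: 9.18
ee_pos: [484.9, 32.1, 106.6]
orientation: [-2.945, -1.088, 0.01]
ft_force: [0.6, 0.1, 0.0]
width: 43.6
grasp_force: 0.0
```

```bash
sed 's/w2/w4/' wl2.py>wl4.py; python3 wl4.py; python3 plan.py 489.8 31.9 62 -49.7 50 3
```

```text
[484.9  32.1 106.6] -49.46 [-0.009 -0.034  0.023] [0.041 0.407 2.006 0.    0.735 0.905]
[[-0.0, 0.96, 0.28, 77.08], [1.0, 0.0, 0.0, 1.14], [0.0, 0.28, -0.96, -161.89], [0.0, 0.0, 0.0, 1.0]]
2171 [601.1  73.5  90. ] [array([601.9,  73.3]), array([24.1, 24.3]), np.float64(66.0)] [341.  32.]
329 [634.9 -31.4  87.3] [array([633.2, -33.9]), array([23.7,  9. ]), np.float64(54.8)] [506. 113.]
1273 [491.   32.3  89.9] [array([490.1,  31.3]), array([23.8, 23.5]), np.float64(40.2)] [267. 221.]
228 [541.6 -78.8  88.3] [array([540.9, -77.7]), array([ 6.7, 24.9]), np.float64(10.7)] [437. 265.]
from [487.5  31.8 107.6] head -49.4 tilt [-0.003 -0.    -1.   ]
[0, 0, np.float64(0.1), 0.6, 0.5, np.float64(15.2), 50.0]
[0, 0, np.float64(0.1), 0.6, 0.5, np.float64(15.2), 50.0]
[0, 0, np.float64(0.1), 0.6, 0.5, np.float64(15.2), 50.0]
```

jog_arm:
  increments: [0,0,0.2,0,0,24,50,0,0,0,0,0,16,50,0,0,0,0,0,6,50,0,0,0,0,0,0,50,0,0,0,0,0,0,50]

```text
t: 9.85
ee_pos: [489.4, 31.5, 63.3]
orientation: [2.949, 1.082, 0.001]
ft_force: [-0.4, -0.8, 0.1]
width: 43.9
grasp_force: 0.0
```

```bash
python3 s.py
```

```text
t 9.85 p [489.4  31.5  63.3] head -49.7 tilt [0.001 0.   ] F [-0.4 -0.8  0.1] Mz [-0.012] -0.012 J6 [-0.003] w 43.9 0.0 M [-0.03 -0.04 -0.01] q6 0.91
```

jog_arm:
  increments: [0,0,0,0,0,0,0,0,0,0,0,0,0,0,0,0,0,0,0,0,0,0,0,8,0,0,0,0,0,0,8,0,0,0.2,0,0,0,5,0,0,0.2,0,0,0,0,0,0,0,0,0,0,0,0,0,0,0,0]

```text
invalid input
```

```bash
python3 s.py 2
```

```text
t 9.95 p [489.4  31.5  63.4] head -49.7 tilt [0.001 0.   ] F [-0.1 -0.1 -0.3] Mz [-0.012  0.024 -0.038] -0.009 J6 [-0.003 -0.003 -0.002] w 44.1 0.0 M [-0.08 -0.07 -0.04] q6 0.91
```

Count was off by one; resending.

jog_arm:
  increments: [0,0,0,0,0,0,0,0,0,0,0,0,0,0,0,0,0,0,0,0,0,0,0,8,0,0,0,0,0,0,8,0,0,0.2,0,0,0,5,0,0,0.2,0,0,0,0,0,0,0,0,0,0,0,0,0,0,0]

```text
t: 10.95
ee_pos: [488.7, 31.7, 62.6]
orientation: [-3.097, -0.529, 0.0]
ft_force: [-2.8, 3.3, 6.1]
width: 24.0
grasp_force: 30.0
```

```bash
python3 s.py 2
```

```text
t 11.05 p [488.8  31.7  62.7] head -70.6 tilt [-0.  0.] F [-3.   3.6  5.5] Mz [0.233 0.216 0.217] 0.222 J6 [0.205 0.211 0.215] w 23.8 30.0 M [0.59 0.39 0.22] q6 1.27
```

jog_arm:
  increments: [0,0,7,0,0,0.2,0,0,0,0,0,0,0,0,0,0,0,0,0,0,0]

```text
t: 11.42
ee_pos: [488.7, 31.7, 62.4]
orientation: [-3.123, -0.339, 0.001]
ft_force: [-2.3, 3.2, 4.7]
width: 23.7
grasp_force: 30.0
```

```bash
python3 s.py 2
```

```text
t 11.53 p [488.7  31.7  62.4] head -77.6 tilt [-0.  0.] F [-1.5  3.1  4.8] Mz [0.172 0.201 0.225] 0.2 J6 [0.227 0.216 0.214] w 23.8 30.0 M [0.55 0.44 0.23] q6 1.39
```

jog_arm:
  increments: [0,0,7,0,0,0.2,0,0,0,0,0,0,0,0,0,0,0,0,0,0,0]

```text
t: 11.9
ee_pos: [488.7, 31.6, 62.2]
orientation: [-3.138, -0.148, 0.001]
ft_force: [-2.0, 2.5, 5.1]
width: 23.9
grasp_force: 30.0
```

```bash
python3 s.py 2
```

```text
t 12.0 p [488.7  31.6  62.2] head -84.6 tilt [-0.  0.] F [-3.9  3.1  5.5] Mz [0.155 0.292 0.219] 0.222 J6 [0.234 0.223 0.221] w 23.9 30.0 M [0.49 0.45 0.22] q6 1.52
```

jog_arm:
  increments: [0,0,5,0,0,0.2,0,0,0,0,0,0,0,0,0,0,0,0,0,0,0]

```text
t: 12.38
ee_pos: [488.7, 31.6, 62.1]
orientation: [-3.142, -0.011, 0.001]
ft_force: [-3.6, 2.9, 7.4]
width: 24.0
grasp_force: 30.0
```

```bash
python3 s.py 2
```

```text
t 12.47 p [488.7  31.6  62.1] head -89.6 tilt [-0.  0.] F [-2.4  2.2  7.2] Mz [0.213 0.248 0.181] 0.214 J6 [0.246 0.238 0.237] w 23.5 30.0 M [0.49 0.55 0.18] q6 1.6
```

jog_arm:
  increments: [0,0,8,0,0,0.2,0,0,0,0,0,0,0,0,0,0,0,0,0,0,0]

```text
t: 12.85
ee_pos: [488.7, 31.6, 62.0]
orientation: [3.135, -0.208, -0.001]
ft_force: [-3.7, 1.6, 8.5]
width: 23.6
grasp_force: 30.0
```

```bash
python3 s.py 2
```

```text
t 12.95 p [488.7  31.6  62. ] head -97.6 tilt [-0.  0.] F [-4.1  1.6  8.3] Mz [0.276 0.279 0.251] 0.269 J6 [0.267 0.255 0.252] w 23.7 30.0 M [0.42 0.63 0.25] q6 1.74
```

jog_arm:
  increments: [0,0,6,0,0,0,0,0,0,0,0,0,0,0,0,0,0,0,0,0,0]

```text
t: 13.32
ee_pos: [488.7, 31.6, 62.0]
orientation: [3.119, -0.372, -0.001]
ft_force: [-3.0, 2.6, 8.3]
width: 23.9
grasp_force: 30.0
```

```bash
python3 s.py 2
```

```text
t 13.43 p [488.7  31.6  62. ] head -103.6 tilt [-0. -0.] F [-3.1  2.2  7.9] Mz [0.307 0.345 0.259] 0.304 J6 [0.284 0.275 0.273] w 23.9 30.0 M [0.37 0.63 0.26] q6 1.85
```

jog_arm:
  increments: [0,0,0,0,0,0,50,0,0,0,0,0,0,50,0,0,0,0,0,-30,50,0,0,0,0,0,-50,50,0,0,0,0,0,-30,50,0,0,0,0,0,0,50]

```text
t: 14.18
ee_pos: [490.7, 31.4, 173.8]
orientation: [-3.118, 0.375, -0.008]
ft_force: [0.4, 1.1, -1.2]
width: 44.4
grasp_force: 0.0
```

```bash
python3 s.py 1;python3 wl2.py;  python3 plan.py 601.8 73.3 110 -23.6 50 8
```

```text
t 14.22 p [489.5  31.4 172.2] head -103.7 tilt [ 0.002 -0.   ] F [-0.4 -1.1  0.2] Mz [-0.047  0.044] -0.001 J6 [-0.    -0.004] w 44.1 0.0 M [0.04 0.06 0.04] q6 1.85
[489.5  31.4 172.2] -103.71 [0.035 0.064 0.044] [ 0.04   0.298  1.964 -0.     0.877  1.85 ]
[[-0.0, 0.96, 0.28, 77.89], [1.0, 0.0, 0.0, 0.43], [0.0, 0.28, -0.96, -161.88], [0.0, 0.0, 0.0, 1.0]]
1019 [601.6  71.9  90.1] [array([601.8,  72.6]), array([24.1, 23.9]), np.float64(66.1)] [177.  77.]
938 [532.  -80.2  89.8] [array([531.5, -81.3]), array([24.2, 24.2]), np.float64(17.1)] [383. 118.]
716 [490.7  30.7  88.9] [array([489.7,  30.9]), array([24. , 24.3]), np.float64(87.8)] [262. 197.]
from [488.7  31.4 171.2] head -103.7 tilt [-0. -0. -1.]
[0, 0, np.float64(-10.0), 12.5, -8.4, np.float64(7.7), 50.0]
[0, 0, np.float64(-10.0), 13.8, -6.1, np.float64(7.7), 50.0]
[0, 0, np.float64(-10.0), 14.6, -3.7, np.float64(7.7), 50.0]
[0, 0, np.float64(-10.0), 15.0, -1.1, np.float64(7.7), 50.0]
[0, 0, np.float64(-10.0), 15.0, 1.6, np.float64(7.7), 50.0]
[0, 0, np.float64(-10.0), 14.5, 4.2, np.float64(7.7), 50.0]
[0, 0, np.float64(-10.0), 13.5, 6.6, np.float64(7.7), 50.0]
[0, 0, np.float64(-10.0), 12.2, 8.9, np.float64(7.7), 50.0]
```

jog_arm:
  increments: [0,0,-10,12.5,-8.4,7.7,50,0,0,-10,13.8,-6.1,7.7,50,0,0,-10,14.6,-3.7,7.7,50,0,0,-10,15,-1.1,7.7,50,0,0,-10,15,1.6,7.7,50,0,0,-10,14.5,4.2,7.7,50,0,0,-10,13.5,6.6,7.7,50,0,0,-10,12.2,8.9,7.7,50,0,0,0,0,0,20,50,0,0,0,0,0,18,50,0,0,0,0,0,8,50,0,0,0,0,0,0,50]

```text
t: 15.78
ee_pos: [601.1, 73.0, 63.0]
orientation: [-2.631, -1.715, 0.003]
ft_force: [0.0, -0.4, 1.1]
width: 43.8
grasp_force: 0.0
```

```bash
python3 s.py 1; python3 plan.py 601.7 73.2 63 -23.6 50 1
```

```text
t 15.82 p [601.8  73.1  63.9] head -23.8 tilt [-0.001 -0.   ] F [0.1 0.2 0.8] Mz [ 0.018 -0.025] -0.003 J6 [0.017 0.012] w 44.2 0.0 M [-0.06 -0.1  -0.02] q6 0.52
from [601.8  73.1  63.9] head -23.8 tilt [-0.001 -0.    -1.   ]
[0, 0, np.float64(-0.2), 0.1, -0.1, np.float64(0.9), 50.0]
```

jog_arm:
  increments: [0,0,0,0,0,0,0,0,0,0,0,0,0,0,0,0,0,0,0,0,0,0,0,8,0,0,0,0,0,0,8,0,0,0.2,0,0,0,2,0,0,0.2,0,0,0,0,0,0,0,0,0,0,0,0,0,0,0]

```text
t: 16.82
ee_pos: [601.2, 73.6, 64.5]
orientation: [-2.866, -1.285, 0.002]
ft_force: [-4.8, 1.4, 6.5]
width: 23.7
grasp_force: 30.0
```

```bash
python3 s.py 2
```

```text
t 16.93 p [601.2  73.7  64.5] head -41.7 tilt [-0.001  0.   ] F [-4.8  2.8  6.8] Mz [0.229 0.252 0.251] 0.244 J6 [0.229 0.226 0.225] w 23.9 30.0 M [0.39 0.82 0.25] q6 0.83
```

jog_arm:
  increments: [0,0,6,0,0,0.2,0,0,0,0,0,0,0,0,0,0,0,0,0,0,0]

```text
t: 17.3
ee_pos: [601.2, 73.7, 64.4]
orientation: [-2.929, -1.133, 0.002]
ft_force: [-5.2, 1.5, 7.6]
width: 23.7
grasp_force: 30.0
```

```bash
python3 s.py 2
```

```text
t 17.4 p [601.2  73.6  64.4] head -47.7 tilt [-0.001  0.   ] F [-4.6  2.2  7.3] Mz [0.254 0.175 0.224] 0.217 J6 [0.246 0.236 0.235] w 24.1 30.0 M [0.34 0.93 0.22] q6 0.93
```

jog_arm:
  increments: [0,0,6,0,0,0.1,0,0,0,0,0,0,0,0,0,0,0,0,0,0,0]

```text
t: 17.77
ee_pos: [601.2, 73.6, 64.3]
orientation: [-2.985, -0.978, 0.002]
ft_force: [-5.5, 0.7, 7.5]
width: 23.9
grasp_force: 30.0
```

```bash
python3 s.py 2
```

```text
t 17.88 p [601.2  73.6  64.3] head -53.7 tilt [-0.001  0.   ] F [-4.7  3.2  8.9] Mz [0.252 0.279 0.269] 0.267 J6 [0.262 0.253 0.251] w 24.0 30.0 M [0.24 0.93 0.27] q6 1.04
```

jog_arm:
  increments: [0,0,7,0,0,0,0,0,0,0,0,0,0,0,0,0,0,0,0,0,0]

```text
t: 18.25
ee_pos: [601.2, 73.6, 64.3]
orientation: [-3.039, -0.795, 0.002]
ft_force: [-4.8, 1.9, 8.7]
width: 23.8
grasp_force: 30.0
```

```bash
python3 s.py 2
```

```text
t 18.35 p [601.2  73.6  64.2] head -60.7 tilt [-0.001  0.   ] F [-5.1  1.7  8. ] Mz [0.244 0.263 0.256] 0.254 J6 [0.281 0.27  0.268] w 23.8 30.0 M [0.25 0.95 0.26] q6 1.16
```

jog_arm:
  increments: [0,0,4,0,0,0,0,0,0,0,0,0,0,0,0,0,0,0,0,0,0]

```text
t: 18.73
ee_pos: [601.2, 73.6, 64.2]
orientation: [-3.065, -0.688, 0.002]
ft_force: [-4.4, 2.6, 6.4]
width: 24.1
grasp_force: 30.0
```

```bash
python3 s.py 2
```

```text
t 18.82 p [601.2  73.6  64.2] head -64.7 tilt [-0.001  0.   ] F [-4.3  2.   7.5] Mz [0.274 0.291 0.301] 0.289 J6 [0.292 0.286 0.285] w 23.9 30.0 M [0.28 0.91 0.3 ] q6 1.23
```

jog_arm:
  increments: [0,0,0,0,0,0,50,0,0,0,0,0,0,50,0,0,0,0,0,-30,50,0,0,0,0,0,-50,50,0,0,0,0,0,-30,50,0,0,0,0,0,0,50]

```text
t: 19.58
ee_pos: [604.2, 73.3, 176.2]
orientation: [3.065, 0.687, 0.009]
ft_force: [1.1, 0.4, -0.1]
width: 43.8
grasp_force: 0.0
```

```bash
python3 s.py 1;python3 wl2.py;  python3 plan.py 531.5 -80.2 110 -72.8 50 5; python3 plan.py 531.5 -80.2 110 17.2 50 8
```

```text
t 19.62 p [602.8  73.2 174.3] head -64.7 tilt [0.003 0.   ] F [-0.1  0.  -0.4] Mz [-0.014  0.007] -0.004 J6 [-0.     0.001] w 44.2 0.0 M [ 0.03 -0.01  0.01] q6 1.23
[602.8  73.2 174.3] -64.74 [ 0.027 -0.008  0.007] [ 0.101  0.454  1.708 -0.     0.977  1.231]
[[-0.0, 0.96, 0.28, 77.37], [1.0, 0.0, 0.0, 1.02], [0.0, 0.28, -0.96, -161.88], [0.0, 0.0, 0.0, 1.0]]
716 [603.3  73.6  89.5] [array([602.4,  73.2]), array([24., 24.]), np.float64(36.8)] [261. 196.]
715 [644.5 -37.4  89.3] [array([644.1, -39. ]), array([24.8, 23.9]), np.float64(80.9)] [393. 207.]
from [601.9  73.1 173. ] head -64.7 tilt [-0. -0. -1.]
[0, 0, np.float64(1.6), -25.8, 21.7, np.float64(12.6), 50.0]
[0, 0, np.float64(1.6), -25.2, 22.4, np.float64(12.6), 50.0]
[0, 0, np.float64(1.6), -24.5, 23.1, np.float64(12.6), 50.0]
[0, 0, np.float64(1.6), -23.9, 23.8, np.float64(12.6), 50.0]
[0, 0, np.float64(1.6), -23.2, 24.5, np.float64(12.6), 50.0]
from [601.9  73.1 173. ] head -64.7 tilt [-0. -0. -1.]
[0, 0, np.float64(-10.2), -16.1, 13.6, np.float64(7.9), 50.0]
[0, 0, np.float64(-10.2), -18.3, 10.5, np.float64(7.9), 50.0]
[0, 0, np.float64(-10.2), -19.9, 7.1, np.float64(7.9), 50.0]
[0, 0, np.float64(-10.2), -20.8, 3.4, np.float64(7.9), 50.0]
[0, 0, np.float64(-10.2), -21.1, -0.3, np.float64(7.9), 50.0]
[0, 0, np.float64(-10.2), -20.7, -4.1, np.float64(7.9), 50.0]
[0, 0, np.float64(-10.2), -19.6, -7.7, np.float64(7.9), 50.0]
[0, 0, np.float64(-10.2), -18.0, -11.1, np.float64(7.9), 50.0]
```

jog_arm:
  increments: [0,0,1.6,-25.8,21.7,12.6,50,0,0,1.6,-25.2,22.4,12.6,50,0,0,1.6,-24.5,23.1,12.6,50,0,0,1.6,-23.9,23.8,12.6,50,0,0,1.6,-23.2,24.5,12.6,50,0,0,0,0,0,20,50,0,0,0,0,0,18,50,0,0,0,0,0,8,50,0,0,0,0,0,0,50]

```text
t: 20.8
ee_pos: [531.3, -79.5, 63.5]
orientation: [-3.105, -0.473, 0.003]
ft_force: [0.4, -0.4, -0.1]
width: 44.0
grasp_force: 0.0
```

```bash
python3 s.py 1; python3 plan.py 531.5 -80.2 63 -72.8 50 1
```

```text
t 20.85 p [531.8 -79.6  64.1] head -72.7 tilt [-0.001  0.   ] F [-0.3 -0.   0. ] Mz [-0.003 -0.024] -0.013 J6 [0. 0.] w 44.0 0.0 M [-0.    0.01 -0.02] q6 1.1
from [531.8 -79.6  64.1] head -72.7 tilt [-0.001  0.    -1.   ]
[0, 0, np.float64(0.1), -0.5, 0.4, np.float64(1.1), 50.0]
```

jog_arm:
  increments: [0,0,0,-0.4,0.4,1,30,0,0,0,0,0,0,0,0,0,0,0,0,0,0,0,0,0,0,0,0,0,0,0,8,0,0,0,0,0,0,8,0,0,0.2,0,0,0,2,0,0,0.2,0,0,0,0,0,0,0,0,0,0,0,0,0,0,0]

```text
t: 21.98
ee_pos: [531.8, -80.7, 63.5]
orientation: [3.141, -0.016, 0.001]
ft_force: [-1.8, 0.5, 6.6]
width: 23.8
grasp_force: 30.0
```

```bash
python3 s.py 2
```

```text
t 22.07 p [531.8 -80.7  63.5] head -90.6 tilt [ 0.001 -0.   ] F [-0.7  0.   5.1] Mz [0.283 0.191 0.248] 0.241 J6 [0.224 0.22  0.22 ] w 23.8 30.0 M [0.01 0.25 0.25] q6 1.41
```

jog_arm:
  increments: [0,0,7,0,0,0.2,0,0,0,0,0,0,0,0,0,0,0,0,0,0,0]

```text
t: 22.45
ee_pos: [531.8, -80.9, 63.2]
orientation: [3.134, -0.208, 0.001]
ft_force: [-0.6, -1.0, 5.4]
width: 24.0
grasp_force: 30.0
```

```bash
python3 s.py 2
```

```text
t 22.55 p [531.8 -80.9  63.2] head -97.6 tilt [ 0.001 -0.001] F [-0.9 -2.1  4.8] Mz [0.226 0.219 0.248] 0.231 J6 [0.229 0.218 0.216] w 23.8 30.0 M [-0.21  0.2   0.25] q6 1.53
```

jog_arm:
  increments: [0,0,7,0,0,0.2,0,0,0,0,0,0,0,0,0,0,0,0,0,0,0]

```text
t: 22.92
ee_pos: [531.7, -81.0, 63.0]
orientation: [3.115, -0.398, 0.001]
ft_force: [-1.0, -1.7, 5.1]
width: 24.4
grasp_force: 30.0
```

```bash
python3 s.py 2
```

```text
t 23.02 p [531.7 -81.   63. ] head -104.6 tilt [ 0.001 -0.001] F [-0.5 -2.   5.3] Mz [0.179 0.223 0.217] 0.206 J6 [0.231 0.22  0.218] w 23.9 30.0 M [-0.36  0.27  0.22] q6 1.65
```

jog_arm:
  increments: [0,0,7,0,0,0.2,0,0,0,0,0,0,0,0,0,0,0,0,0,0,0]

```text
t: 23.4
ee_pos: [531.7, -81.2, 62.7]
orientation: [3.085, -0.588, 0.001]
ft_force: [-0.8, -3.1, 4.5]
width: 23.9
grasp_force: 30.0
```

```bash
python3 s.py 2
```

```text
t 23.5 p [531.7 -81.2  62.7] head -111.6 tilt [ 0.    -0.001] F [-0.9 -3.7  5.4] Mz [0.232 0.263 0.213] 0.236 J6 [0.23  0.222 0.221] w 23.8 30.0 M [-0.6   0.31  0.21] q6 1.78
```

jog_arm:
  increments: [0,0,7,0,0,0.2,0,0,0,0,0,0,0,0,0,0,0,0,0,0,0]

```text
t: 23.88
ee_pos: [531.6, -81.3, 62.6]
orientation: [3.043, -0.775, 0.001]
ft_force: [-1.7, -4.4, 7.4]
width: 23.8
grasp_force: 30.0
```

```bash
python3 s.py 2
```

```text
t 23.98 p [531.6 -81.3  62.7] head -118.6 tilt [ 0.    -0.001] F [-3.  -4.8  5.5] Mz [0.189 0.153 0.281] 0.208 J6 [0.252 0.241 0.239] w 23.9 30.0 M [-0.81  0.48  0.28] q6 1.9
```

jog_arm:
  increments: [0,0,8,0,0,0.1,0,0,0,3,0,0,0,0,0,0,0,0,0,0,0,0,0,0,0,0,0,0]

```text
t: 24.48
ee_pos: [531.4, -81.5, 62.5]
orientation: [2.955, -1.063, 0.001]
ft_force: [-2.6, -5.5, 6.1]
width: 23.7
grasp_force: 30.0
```

```bash
python3 s.py 2
```

```text
t 24.57 p [531.4 -81.5  62.5] head -129.6 tilt [-0.    -0.001] F [-2.5 -5.3  6.9] Mz [0.211 0.22  0.288] 0.24 J6 [0.282 0.277 0.276] w 24.3 30.0 M [-0.96  0.57  0.29] q6 2.09
```

jog_arm:
  increments: [0,0,0,0,0,0,50,0,0,0,0,0,0,50,0,0,0,0,0,-30,50,0,0,0,0,0,-50,50,0,0,0,0,0,-20,50,0,0,0,0,0,0,50]

```text
t: 25.32
ee_pos: [532.5, -80.5, 163.4]
orientation: [-2.954, 1.067, -0.005]
ft_force: [-0.8, -0.4, -0.7]
width: 43.8
grasp_force: 0.0
```

```bash
python3 s.py 1;python3 wl2.py;  python3 plan.py 643.5 -38.0 110 -9.2 50 12
```

```text
t 25.38 p [531.5 -80.4 162. ] head -129.7 tilt [0.001 0.   ] F [-0.2 -0.4  0.1] Mz [0.069 0.012] 0.04 J6 [-0.003 -0.005] w 43.9 0.0 M [0.05 0.01 0.01] q6 2.09
[531.5 -80.4 162. ] -129.7 [0.05  0.008 0.012] [-0.172  0.378  1.87   0.     0.893  2.091]
[[-0.0, 0.96, 0.28, 77.97], [1.0, 0.0, 0.0, -0.09], [0.0, 0.28, -0.96, -161.89], [0.0, 0.0, 0.0, 1.0]]
987 [643.  -41.1  89.4] [array([643.6, -40.1]), array([24.2, 24.2]), np.float64(80.1)] [133. 128.]
773 [532.2 -82.3  88.8] [array([531.3, -81.6]), array([24. , 24.6]), np.float64(61.2)] [264. 199.]
754 [601.8  70.   89.2] [array([601.6,  71.8]), array([24.5, 24.5]), np.float64(36.9)] [ 81. 247.]
from [530.9 -80.3 161.3] head -129.7 tilt [-0.001  0.    -1.   ]
[0, 0, np.float64(-10.0), 5.0, -8.7, np.float64(4.3), 50.0]
[0, 0, np.float64(-10.0), 6.4, -7.7, np.float64(4.3), 50.0]
[0, 0, np.float64(-10.0), 7.7, -6.5, np.float64(4.3), 50.0]
[0, 0, np.float64(-10.0), 8.7, -5.0, np.float64(4.3), 50.0]
[0, 0, np.float64(-10.0), 9.4, -3.4, np.float64(4.3), 50.0]
[0, 0, np.float64(-10.0), 9.9, -1.8, np.float64(4.3), 50.0]
[0, 0, np.float64(-10.0), 10.0, -0.0, np.float64(4.3), 50.0]
[0, 0, np.float64(-10.0), 9.9, 1.7, np.float64(4.3), 50.0]
[0, 0, np.float64(-10.0), 9.4, 3.4, np.float64(4.3), 50.0]
[0, 0, np.float64(-10.0), 8.7, 5.0, np.float64(4.3), 50.0]
[0, 0, np.float64(-10.0), 7.7, 6.5, np.float64(4.3), 50.0]
[0, 0, np.float64(-10.0), 6.4, 7.7, np.float64(4.3), 50.0]
```

jog_arm:
  increments: [0,0,-10,5,-8.7,4.3,50,0,0,-10,6.4,-7.7,4.3,50,0,0,-10,7.7,-6.5,4.3,50,0,0,-10,8.7,-5,4.3,50,0,0,-10,9.4,-3.4,4.3,50,0,0,-10,9.9,-1.8,4.3,50,0,0,-10,10,0,4.3,50,0,0,-10,9.9,1.7,4.3,50,0,0,-10,9.4,3.4,4.3,50,0,0,-10,8.7,5,4.3,50,0,0,-10,7.7,6.5,4.3,50,0,0,-10,6.4,7.7,4.3,50]

```text
t: 26.92
ee_pos: [643.4, -38.4, 108.0]
orientation: [-2.394, -2.031, 0.004]
ft_force: [-0.2, 0.4, -0.5]
width: 43.8
grasp_force: 0.0
```

jog_arm:
  increments: [0,0,0,0,0,22,50,0,0,0,0,0,18,50,0,0,0,0,0,7,50,0,0,0,0,0,0,50]

```text
t: 27.42
ee_pos: [643.8, -38.7, 62.5]
orientation: [-2.401, -2.024, 0.002]
ft_force: [0.5, -0.2, 0.2]
width: 43.8
grasp_force: 0.0
```

```bash
python3 s.py 1; python3 plan.py 643.3 -38.0 63 -9.2 50 1
```

```text
t 27.48 p [644.3 -38.7  63.3] head -9.7 tilt [-0.  0.] F [-0.6 -0.1 -0.2] Mz [-0.043 -0.022] -0.032 J6 [0.001 0.   ] w 44.2 0.0 M [-0.13 -0.07 -0.02] q6 0.09
from [644.3 -38.7  63.3] head -9.7 tilt [-0.  0. -1.]
[0, 0, np.float64(-0.5), 0.5, -1.2, np.float64(0.3), 50.0]
```

jog_arm:
  increments: [0,0,-0.5,0.5,-1.2,0.3,30,0,0,0,0,0,0,0,0,0,0,0,0,0,0,0,0,0,0,0,0,0,0,0,9,0,0,0,0,0,0,9,0,0,0.1,0,0,0,0,0,0,0,0,0,0,0,0,0,0,0]

```text
t: 28.48
ee_pos: [643.3, -38.0, 63.8]
orientation: [2.681, 1.637, -0.0]
ft_force: [-2.2, 0.2, 6.4]
width: 24.0
grasp_force: 30.0
```

```bash
python3 s.py 2
```

```text
t 28.57 p [643.3 -38.1  63.8] head -27.2 tilt [ 0. -0.] F [-2.6  0.1  5.7] Mz [0.313 0.283 0.257] 0.284 J6 [0.311 0.297 0.294] w 23.9 30.0 M [-0.06  0.45  0.26] q6 0.4
```

jog_arm:
  increments: [0,0,8,0,0,0.2,0,0,0,0,0,0,0,0,0,0,0,0,0,0,0]

```text
t: 28.95
ee_pos: [643.4, -38.1, 63.7]
orientation: [2.788, 1.446, 0.0]
ft_force: [-2.4, -0.7, 6.4]
width: 23.5
grasp_force: 30.0
```

```bash
python3 s.py 2
```

```text
t 29.05 p [643.4 -38.1  63.7] head -35.2 tilt [ 0. -0.] F [-3.3  0.5  5.8] Mz [0.32  0.3   0.321] 0.314 J6 [0.333 0.32  0.318] w 24.0 30.0 M [-0.13  0.44  0.32] q6 0.54
```

jog_arm:
  increments: [0,0,10,0,0,0.3,0,0,0,0,0,0,0,0,0,0,0,0,0,0,0]

```text
t: 29.42
ee_pos: [643.5, -38.2, 63.6]
orientation: [2.904, 1.198, 0.001]
ft_force: [-3.6, -0.4, 7.9]
width: 23.6
grasp_force: 30.0
```

```bash
python3 s.py 2
```

```text
t 29.52 p [643.5 -38.2  63.5] head -45.2 tilt [ 0.001 -0.001] F [-2.8 -0.6  6.8] Mz [0.346 0.3   0.325] 0.324 J6 [0.359 0.344 0.341] w 24.0 30.0 M [-0.16  0.49  0.33] q6 0.71
```

jog_arm:
  increments: [0,0,6,0,0,0,0,0,0,0,0,0,0,0,0,0,0,0,0,0,0]

```text
t: 29.9
ee_pos: [643.5, -38.3, 63.5]
orientation: [2.962, 1.044, 0.001]
ft_force: [-2.2, -1.2, 8.4]
width: 23.7
grasp_force: 30.0
```

```bash
python3 s.py 4
```

```text
t 30.1 p [643.5 -38.3  63.5] head -51.2 tilt [ 0.001 -0.001] F [-3.2 -1.1  6.1] Mz [0.324 0.364 0.389 0.378 0.356] 0.362 J6 [0.376 0.367 0.365 0.365 0.365] w 23.8 30.0 M [-0.21  0.51  0.36] q6 0.82
```

jog_arm:
  increments: [0,0,0,0,0,0,50,0,0,0,0,0,0,50,0,0,0,0,0,-30,50,0,0,0,0,0,-50,50,0,0,0,0,0,-30,50,0,0,0,0,0,0,50]

```text
t: 30.85
ee_pos: [645.2, -38.1, 175.2]
orientation: [2.961, 1.042, 0.008]
ft_force: [0.8, -0.7, -0.5]
width: 44.2
grasp_force: 0.0
```

```bash
python3 s.py 1;python3 wl2.py;  python3 plan.py 489.5 31.5 110 -2.2 50 5; python3 plan.py 489.5 31.5 110 -92.2 50 5
```

```text
t 30.9 p [643.8 -38.  173.2] head -51.2 tilt [ 0.002 -0.   ] F [-0.7  0.1 -0.7] Mz [-0.019 -0.012] -0.016 J6 [-0.     0.002] w 44.3 0.0 M [ 0.01 -0.05 -0.01] q6 0.82
[643.8 -38.  173.2] -51.23 [ 0.01  -0.049 -0.012] [-0.077  0.507  1.62   0.     1.012  0.817]
[[-0.0, 0.96, 0.28, 77.12], [1.0, 0.0, 0.0, 1.13], [0.0, 0.28, -0.96, -161.88], [0.0, 0.0, 0.0, 1.0]]
844 [603.6  72.4  89.3] [array([602.6,  72.9]), array([24. , 24.3]), np.float64(37.1)] [129. 154.]
718 [645.  -38.4  89.1] [array([644.3, -39. ]), array([23.9, 24. ]), np.float64(52.8)] [262. 196.]
from [642.9 -37.9 171.8] head -51.2 tilt [-0.001  0.    -1.   ]
[0, 0, np.float64(-9.8), -15.2, -30.0, np.float64(12.4), 50.0]
[0, 0, np.float64(-9.8), -9.9, -32.2, np.float64(12.4), 50.0]
[0, 0, np.float64(-9.8), -4.3, -33.4, np.float64(12.4), 50.0]
[0, 0, np.float64(-9.8), 1.5, -33.6, np.float64(12.4), 50.0]
[0, 0, np.float64(-9.8), 7.2, -32.9, np.float64(12.4), 50.0]
from [642.9 -37.9 171.8] head -51.2 tilt [-0.001  0.    -1.   ]
[0, 0, np.float64(8.2), -15.2, -30.0, np.float64(12.4), 50.0]
[0, 0, np.float64(8.2), -19.3, -27.6, np.float64(12.4), 50.0]
[0, 0, np.float64(8.2), -23.1, -24.5, np.float64(12.4), 50.0]
[0, 0, np.float64(8.2), -26.3, -21.0, np.float64(12.4), 50.0]
[0, 0, np.float64(8.2), -29.1, -17.0, np.float64(12.4), 50.0]
```

jog_arm:
  increments: [0,0,-9.8,-15.2,-30,12.4,50,0,0,-9.8,-9.9,-32.2,12.4,50,0,0,-9.8,-4.3,-33.4,12.4,50,0,0,-9.8,1.5,-33.6,12.4,50,0,0,-9.8,7.2,-32.9,12.4,50,0,0,0,0,0,20,50,0,0,0,0,0,18,50,0,0,0,0,0,8,50,0,0,0,0,0,0,50]

```text
t: 32.08
ee_pos: [489.0, 31.3, 63.4]
orientation: [-2.263, -2.176, 0.003]
ft_force: [0.6, -0.5, 0.2]
width: 43.9
grasp_force: 0.0
```

```bash
python3 s.py 1; python3 plan.py 489.3 31.5 63 -2.2 50 1
```

```text
t 32.12 p [489.6  31.3  64.1] head -2.2 tilt [-0.001 -0.   ] F [ 0.3 -0.8 -0.4] Mz [ 0.069 -0.001] 0.034 J6 [ 0. -0.] w 43.7 0.0 M [-0.02 -0.12 -0.  ] q6 0.08
from [489.6  31.3  64.1] head -2.2 tilt [-0.001 -0.    -1.   ]
[0, 0, np.float64(-0.0), 0.2, -0.3, np.float64(1.1), 50.0]
```

jog_arm:
  increments: [0,0,0,0.2,-0.4,1,30,0,0,0,0,0,0,0,0,0,0,0,0,0,0,0,0,0,0,0,0,0,0,0,9,0,0,0,0,0,0,9,0,0,0.1,0,0,0,6,0,0,0.2,0,0,0,0,0,0,0,0,0,0,0,0,0,0,0]

```text
t: 33.25
ee_pos: [488.5, 31.6, 63.8]
orientation: [-2.666, -1.66, 0.003]
ft_force: [-4.5, 0.1, 6.8]
width: 23.9
grasp_force: 30.0
```

```bash
python3 s.py 2
```

```text
t 33.35 p [488.5  31.6  63.8] head -26.2 tilt [-0.002 -0.   ] F [-4.3 -0.3  6.7] Mz [0.354 0.321 0.32 ] 0.331 J6 [0.317 0.308 0.306] w 23.6 30.0 M [-0.02  0.75  0.32] q6 0.5
```

jog_arm:
  increments: [0,0,6,0,0,0.2,0,0,0,6,0,0,0.2,0,0,0,0,0,0,0,0,0,0,0,0,0,0,0]

```text
t: 33.85
ee_pos: [488.5, 31.6, 63.6]
orientation: [-2.825, -1.373, 0.003]
ft_force: [-5.1, -0.7, 12.1]
width: 24.1
grasp_force: 30.0
```

```bash
python3 s.py 2
```

```text
t 33.95 p [488.5  31.6  63.6] head -38.2 tilt [-0.002 -0.   ] F [-5.  -0.3 10.6] Mz [0.33  0.353 0.311] 0.331 J6 [0.348 0.339 0.337] w 24.0 30.0 M [-0.06  0.99  0.31] q6 0.71
```

jog_arm:
  increments: [0,0,7,0,0,0,0,0,0,0,0,0,0,0,0,0,0,0,0,0,0]

```text
t: 34.33
ee_pos: [488.4, 31.6, 63.5]
orientation: [-2.904, -1.198, 0.003]
ft_force: [-5.2, 0.9, 10.1]
width: 23.8
grasp_force: 30.0
```

```bash
python3 s.py 3
```

```text
t 34.48 p [488.4  31.6  63.5] head -45.2 tilt [-0.002 -0.   ] F [-5.6  0.8 10.5] Mz [0.386 0.356 0.392 0.346] 0.37 J6 [0.368 0.358 0.356 0.355] w 23.7 30.0 M [-0.05  1.04  0.35] q6 0.83
```

jog_arm:
  increments: [0,0,0,0,0,0,50,0,0,0,0,0,0,50,0,0,0,0,0,-30,50,0,0,0,0,0,-50,50,0,0,0,0,0,-30,50,0,0,0,0,0,0,50]

```text
t: 35.22
ee_pos: [491.6, 31.7, 175.2]
orientation: [2.903, 1.196, 0.009]
ft_force: [-1.1, 0.5, 0.8]
width: 43.6
grasp_force: 0.0
```

```bash
python3 s.py 1;python3 wl2.py;  python3 plan.py 601.8 73.2 110 -53 50 5
```

```text
t 35.27 p [490.4  31.6 173.7] head -45.2 tilt [0.003 0.   ] F [-0.5 -0.2 -0.1] Mz [ 0.01  -0.033] -0.012 J6 [-0.001  0.002] w 44.0 0.0 M [-0.04 -0.04 -0.03] q6 0.83
[490.4  31.6 173.7] -45.23 [-0.037 -0.035 -0.033] [0.04  0.297 1.961 0.    0.881 0.83 ]
[[-0.0, 0.96, 0.28, 77.0], [1.0, 0.0, 0.0, 1.16], [0.0, 0.28, -0.96, -161.88], [0.0, 0.0, 0.0, 1.0]]
1025 [601.5  73.5  89.5] [array([602.1,  73.2]), array([24.2, 24.1]), np.float64(37.3)] [323.  63.]
910 [643.  -37.7  89. ] [array([643.7, -39. ]), array([24.2, 25.1]), np.float64(52.8)] [451. 128.]
711 [490.6  32.1  88.6] [array([489.9,  31.6]), array([24.2, 24. ]), np.float64(58.8)] [260. 196.]
631 [532.1 -79.   88.6] [array([531.8, -80.7]), array([24.6, 24.3]), np.float64(60.2)] [377. 246.]
from [489.5  31.6 172.6] head -45.2 tilt [ 0.  0. -1.]
[0, 0, np.float64(1.6), 21.8, 9.9, np.float64(12.5), 50.0]
[0, 0, np.float64(1.6), 22.1, 9.3, np.float64(12.5), 50.0]
[0, 0, np.float64(1.6), 22.3, 8.7, np.float64(12.5), 50.0]
[0, 0, np.float64(1.6), 22.5, 8.1, np.float64(12.5), 50.0]
[0, 0, np.float64(1.6), 22.7, 7.5, np.float64(12.5), 50.0]
```

jog_arm:
  increments: [0,0,1.6,21.8,9.9,12.5,50,0,0,1.6,22.1,9.3,12.5,50,0,0,1.6,22.3,8.7,12.5,50,0,0,1.6,22.5,8.1,12.5,50,0,0,1.6,22.7,7.5,12.5,50,0,0,0,0,0,20,50,0,0,0,0,0,18,50,0,0,0,0,0,8,50,0,0,0,0,0,0,50]

```text
t: 36.45
ee_pos: [600.8, 72.7, 63.6]
orientation: [-2.981, -0.991, 0.003]
ft_force: [-0.4, -0.0, 0.2]
width: 43.9
grasp_force: 0.0
```

```bash
python3 s.py 1; python3 plan.py 601.6 73.4 63 -53 50 1
```

```text
t 36.5 p [601.5  72.9  64.4] head -53.2 tilt [-0. -0.] F [-0.4  0.7 -0.1] Mz [ 0.018 -0.054] -0.018 J6 [-0.004 -0.004] w 43.8 0.0 M [-0.06 -0.02 -0.05] q6 1.03
from [601.5  72.9  64.4] head -53.2 tilt [-0. -0. -1.]
[0, 0, np.float64(-0.2), 0.4, -0.4, np.float64(1.4), 50.0]
```

jog_arm:
  increments: [0,0,0,0.4,-0.4,1.4,30,0,0,0,0,0,0,0,0,0,0,0,0,0,0,0,0,0,0,0,0,0,0,0,9,0,0,0,0,0,0,9,0,0,0.1,0,0,0,6,0,0,0.2,0,0,0,0,0,0,0,0,0,0,0,0,0,0,0]

```text
t: 37.62
ee_pos: [602.0, 73.7, 63.4]
orientation: [3.122, 0.351, 0.001]
ft_force: [-2.4, 1.0, 7.9]
width: 23.8
grasp_force: 30.0
```

```bash
python3 s.py 2
```

```text
t 37.73 p [602.   73.7  63.4] head -77.2 tilt [ 0. -0.] F [-2.9  2.2  6.7] Mz [0.33 0.33 0.34] 0.333 J6 [0.321 0.311 0.309] w 23.8 30.0 M [0.34 0.58 0.34] q6 1.45
```

jog_arm:
  increments: [0,0,7,0,0,0.2,0,0,0,6,0,0,0.1,0,0,0,0,0,0,0,0,0,0,0,0,0,0,0]

```text
t: 38.22
ee_pos: [602.0, 73.5, 63.3]
orientation: [3.141, -0.004, 0.0]
ft_force: [-2.8, 1.5, 9.3]
width: 23.7
grasp_force: 30.0
```

```bash
python3 s.py 2
```

```text
t 38.33 p [602.   73.5  63.3] head -90.2 tilt [ 0. -0.] F [-3.7  1.9  8.7] Mz [0.345 0.361 0.39 ] 0.366 J6 [0.357 0.348 0.346] w 23.9 30.0 M [0.13 0.65 0.39] q6 1.68
```

jog_arm:
  increments: [0,0,5,0,0,0,0,0,0,0,0,0,0,0,0,0,0,0,0,0,0]

```text
t: 38.7
ee_pos: [602.0, 73.4, 63.3]
orientation: [3.138, -0.141, 0.0]
ft_force: [-2.9, 0.4, 8.6]
width: 23.8
grasp_force: 30.0
```

```bash
python3 s.py 2
```

```text
t 38.8 p [602.   73.4  63.2] head -95.2 tilt [ 0.    -0.001] F [-3.7  0.2  8.2] Mz [0.312 0.349 0.339] 0.333 J6 [0.372 0.364 0.363] w 23.7 30.0 M [0.03 0.69 0.34] q6 1.76
```

jog_arm:
  increments: [0,0,0,0,0,0,50,0,0,0,0,0,0,50,0,0,0,0,0,-30,50,0,0,0,0,0,-50,50,0,0,0,0,0,-30,50,0,0,0,0,0,0,50]

```text
t: 39.55
ee_pos: [603.7, 73.6, 174.9]
orientation: [-3.138, 0.143, -0.008]
ft_force: [0.2, -0.2, 0.1]
width: 43.8
grasp_force: 0.0
```

```bash
python3 s.py 1;python3 wl2.py;  python3 plan.py 531.6 -80.8 110 -28.9 50 7
```

```text
t 39.6 p [602.5  73.4 173. ] head -95.2 tilt [0.002 0.   ] F [0.5 0.  0.3] Mz [ 0.021 -0.022] -0.0 J6 [0. 0.] w 43.9 0.0 M [-0.01  0.01 -0.02] q6 1.76
[602.5  73.4 173. ] -95.24 [-0.015  0.01  -0.022] [ 0.102  0.455  1.709 -0.     0.975  1.764]
[[-0.0, 0.96, 0.28, 77.81], [1.0, 0.0, 0.0, 0.59], [0.0, 0.28, -0.96, -161.88], [0.0, 0.0, 0.0, 1.0]]
865 [644.6 -38.2  89.1] [array([643.9, -39.5]), array([24.5, 24. ]), np.float64(53.7)] [391. 138.]
713 [603.3  72.8  89.1] [array([602.5,  72.9]), array([23.8, 24. ]), np.float64(9.7)] [262. 197.]
595 [534.3 -80.3  88.5] [array([532.3, -81.5]), array([25.2, 23.5]), np.float64(63.0)] [433. 253.]
from [601.6  73.4 171.8] head -95.2 tilt [-0. -0. -1.]
[0, 0, np.float64(-9.5), -7.9, 22.9, np.float64(8.8), 50.0]
[0, 0, np.float64(-9.5), -11.6, 21.2, np.float64(8.8), 50.0]
[0, 0, np.float64(-9.5), -14.9, 19.0, np.float64(8.8), 50.0]
[0, 0, np.float64(-9.5), -17.9, 16.3, np.float64(8.8), 50.0]
[0, 0, np.float64(-9.5), -20.3, 13.1, np.float64(8.8), 50.0]
[0, 0, np.float64(-9.5), -22.2, 9.6, np.float64(8.8), 50.0]
[0, 0, np.float64(-9.5), -23.5, 5.8, np.float64(8.8), 50.0]
```

jog_arm:
  increments: [0,0,-9.5,-7.9,22.9,8.8,50,0,0,-9.5,-11.6,21.2,8.8,50,0,0,-9.5,-14.9,19,8.8,50,0,0,-9.5,-17.9,16.3,8.8,50,0,0,-9.5,-20.3,13.1,8.8,50,0,0,-9.5,-22.2,9.6,8.8,50,0,0,-9.5,-23.5,5.8,8.8,50,0,0,0,0,0,20,50,0,0,0,0,0,18,50,0,0,0,0,0,8,50,0,0,0,0,0,0,50]

```text
t: 41.02
ee_pos: [531.5, -80.3, 63.8]
orientation: [-2.702, -1.601, 0.002]
ft_force: [1.2, 0.7, 0.0]
width: 43.6
grasp_force: 0.0
```

```bash
python3 s.py 1; python3 plan.py 531.6 -80.5 63 -28.9 50 1
```

```text
t 41.08 p [532.1 -80.4  64.4] head -28.7 tilt [-0.001  0.   ] F [0.2 0.  0. ] Mz [-0.012 -0.035] -0.023 J6 [0.002 0.001] w 44.1 0.0 M [-0.01 -0.06 -0.04] q6 0.33
from [532.1 -80.4  64.4] head -28.7 tilt [-0.001  0.    -1.   ]
[0, 0, np.float64(0.2), -0.3, -0.4, np.float64(1.4), 50.0]
```

jog_arm:
  increments: [0,0,0.2,-0.3,-0.4,1.4,30,0,0,0,0,0,0,0,0,0,0,0,0,0,0,0,0,0,0,0,0,0,0,0,9,0,0,0,0,0,0,9,0,0,0.1,0,0,0,6,0,0,0.2,0,0,0,0,0,0,0,0,0,0,0,0,0,0,0]

```text
t: 42.2
ee_pos: [531.0, -80.4, 63.6]
orientation: [-2.978, -1.0, 0.001]
ft_force: [-3.8, 3.1, 6.6]
width: 23.5
grasp_force: 30.0
```

```bash
python3 s.py 2
```

```text
t 42.3 p [531.  -80.4  63.7] head -52.9 tilt [-0.001  0.   ] F [-3.7  2.3  6.8] Mz [0.3   0.245 0.316] 0.287 J6 [0.304 0.295 0.293] w 23.7 30.0 M [0.41 0.68 0.32] q6 0.75
```

jog_arm:
  increments: [0,0,7,0,0,0.2,0,0,0,7,0,0,0.2,0,0,0,0,0,0,0,0,0,0,0,0,0,0,0]

```text
t: 42.8
ee_pos: [531.1, -80.5, 63.5]
orientation: [-3.078, -0.63, 0.001]
ft_force: [-4.3, 2.6, 9.6]
width: 23.7
grasp_force: 30.0
```

```bash
python3 s.py 2
```

```text
t 42.9 p [531.1 -80.5  63.5] head -66.9 tilt [-0.001  0.   ] F [-3.4  1.6 10.1] Mz [0.338 0.279 0.349] 0.322 J6 [0.342 0.331 0.329] w 23.6 30.0 M [0.32 0.81 0.35] q6 0.99
```

jog_arm:
  increments: [0,0,6,0,0,0,0,0,0,4,0,0,0,0,0,0,0,0,0,0,0,0,0,0,0,0,0,0]

```text
t: 43.4
ee_pos: [531.1, -80.6, 63.4]
orientation: [3.121, 0.359, -0.001]
ft_force: [-3.4, 1.1, 7.2]
width: 24.1
grasp_force: 30.0
```

```bash
python3 s.py 2
```

```text
t 43.5 p [531.1 -80.6  63.4] head -76.9 tilt [-0.001 -0.   ] F [-4.   1.1  8.2] Mz [0.373 0.356 0.321] 0.35 J6 [0.37  0.364 0.363] w 24.1 30.0 M [0.18 0.74 0.32] q6 1.17
```

T ≈ 0.38 N m, so this knob is firm. I'll let go, lift away and take a last look.

jog_arm:
  increments: [0,0,0,0,0,0,50,0,0,0,0,0,0,50,0,0,0,0,0,-30,50,0,0,0,0,0,-50,50,0,0,0,0,0,-50,50,0,0,0,0,0,0,50,0,0,0,0,0,0,50]

```text
t: 44.38
ee_pos: [531.4, -80.7, 192.3]
orientation: [3.121, 0.357, 0.0]
ft_force: [-0.7, 1.3, -0.2]
width: 43.9
grasp_force: 0.0
```

```bash
python3 s.py 1;python3 wl2.py
```

```text
t 44.42 p [530.9 -80.7 191.6] head -76.9 tilt [-0.002  0.   ] F [-0.6 -1.  -0.5] Mz [-0.013  0.003] -0.005 J6 [0.001 0.001] w 43.9 0.0 M [-0.04  0.01  0.  ] q6 1.17
[530.9 -80.7 191.6] -76.93 [-0.037  0.009  0.003] [-0.173  0.336  1.849 -0.     0.958  1.17 ]
[[-0.0, 0.96, 0.28, 77.58], [1.0, 0.0, 0.0, 0.88], [0.0, 0.28, -0.96, -161.89], [0.0, 0.0, 0.0, 1.0]]
916 [643.8 -39.8  89.3] [array([644. , -39.5]), array([24.4, 24. ]), np.float64(53.5)] [244.  52.]
920 [602.5  71.2  89.1] [array([602.3,  72.7]), array([24.1, 24.6]), np.float64(9.9)] [104.  72.]
624 [532.6 -81.1  88.4] [array([531.7, -81.4]), array([24.5, 24. ]), np.float64(28.3)] [262. 189.]
613 [491.2  30.1  88.5] [array([490.2,  30.9]), array([24.1, 24.4]), np.float64(60.2)] [139. 205.]
```

View pics/w2.png

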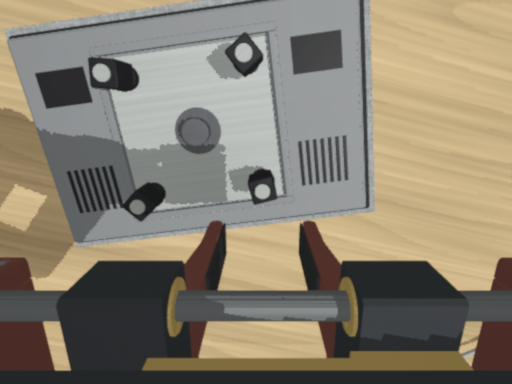

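The last view shows the plate seated and all four knobs in place at (244,52), (104,72), (262,189) and (139,205). The hand is clear of everything, so I'm handing in.

```bash
python3 -c "
from h import *
print(job.close_job())"
```

```text
the job is handed in; nothing more can be done
None
```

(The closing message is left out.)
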